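# Set and lock the pressure screw of a small block press

## Robot

A 6-joint arm with a two-finger parallel gripper is mounted at the origin on the work surface. World frame = base frame: x ahead of the robot, y to its left, z up, the work surface at z = 0. Lengths are in m, angles in rad, forces in N, time in s.
With the tool pointing down it reaches from about 0.35 to 0.925 m from the base axis. Payload 6.4 kg.
Tool frame: the origin (TCP) lies midway between the tips of the shut fingers; the grasp point (between the pads) lies 19 mm behind it (pinch_z is the distance from the TCP to the grasp point, in m); z points along the fingers, y is the line along which they close (so a half turn about z gives the same grasp; the last joint's range is limited). The gripper opens to 94 mm and grips with 3 to 60 N. Pads are 16 mm wide; open, the fingers measure 119 mm over their backs; the gripper's body (75 mm by 177 mm) begins 78 mm behind the grasp point.
Start: joints at [-0.174, 0.245, 1.558, -0, 1.339, -0.174], TCP at [0.65, 0, 0.205] pointing down, gripper open.
Joint ranges: [-3.13, 3.13], [-1.02, 2.26], [0.13, 2.54], [-0.95, 4.09], [0.21, 2.88], [-2.74, 2.74]. Speed limits (rad/s): [2.57, 2.57, 3.14, 3.14, 3.14, 3.14].

## Interface

Orientations are given as a rotation vector (axis times angle).
In Python, from rig import * gives the robot as it stands. The module is installed in compiled form; this text tells all that it offers. Calls block until the motion is done:
- reach(position, orientation): joint-space move of the TCP to a pose.
- move_linear(position, rotation=None, feed=0.15): straight line of the TCP; rotation=None keeps the orientation; feed is the mean speed in m/s.
- set_joints(angles): joint-space move.
- gripper_to(opening, squeeze=None): opening from 0.0 (shut) to 1.0 (fully open); squeeze is the grip in N (None keeps the last); returns when the fingers have stopped.
- wait(seconds).
- ik(position, orientation): joint angles nearest the present ones, or None.
- get_obs(): the state.
- snapshot(name): name is "scene" or "side" or "wrist"; returns (picture, depth): 420x560x3 uint8, red, green, blue; 420x560 float32, m along the optical axis (not along the pixel's ray), 0 where there is no reading.
- calibration(name): a dict with "intrinsics" (3x3 intrinsics, pixels), "k1" (the pictures are not rectified: a ray, as slopes to the right and down, at radius r is drawn at 1 + k1 r^2 times it, then the intrinsics apply), "extrinsics" (4x4, takes a point from world to camera coordinates); the wrist camera has in their place "tool_from_camera" (4x4, takes a point from camera to tool coordinates, whose origin is the TCP and whose axes are the flange's). Camera axes: x right, y up, looking along -z (the intrinsics and any distortion apply to the point x, -y, -z); pixel columns grow to the right and rows downward; lengths in m; the calibration is good to about 2 mm. A picture is of the moment at which its call begins: read the wrist's pose just before it. calibration takes no time and is no camera call.
A pose or a line that the arm cannot do raises PlanningError and nothing moves.
- job_done(): hands the job in; it is judged then, once.
Trained networks look in the newest picture that a camera, given by its name, has taken for a name from the list of things; names that differ only in an ending like _2 or _b are one class to them, and where a whole thing is asked for, a point or a joint stands for the part that bears it (a point fixed in the world has none). Each returns a list of dicts, best first, with "conf" (0 to 1); they miss things now and then, are a little off and sometimes report something else, mostly with a low value. They report only what shows in the picture. A call takes as long as a camera call. They do not tell look-alikes from the thing itself.
- find_in(thing, camera): "box" ([left, top, width, height] in pixels, round what is visible of it).
- regions_of(thing, camera): "mask" (420x560 bool, what is visible of it) and "box" ([left, top, width, height] in pixels, round what is visible of it).
- pinpoint(thing, camera): "at" ([column, row] in pixels: a listed point, or the origin of a listed thing).
The state is a dict: "time": time; "joint_positions": joint angles; "qd": joint speeds; "joint_torque": joint torques, N m; "eef_pos": TCP position; "ee_rot": TCP orientation; "ft_force": force on the tool from outside, world axes, zero at the start; "wrist_torque": the same for the moment, N m; "gripper_width": opening from 0.0 (shut) to 1.0 (fully open); "gripper_force": force on a finger pad.
Only numpy, scipy, OpenCV 4.12 (cv2) and the standard library are available. Lean on these libraries where they do the work, as an engineer would, in place of code of your own. Each camera call takes 0.05 s, during which the arm holds its last target. There are 200 camera calls.

## Task

Slacken the jam nut on the little block press until it is free, then crank the spindle clockwise until you feel the foot meet the printing block and give it about another fifteen degrees, so the block is held firmly but not crushed. Then tighten the jam nut home again, let go, and leave the spindle set, the block where it lies, and the jars and glass muller alone; never turn the spindle against a tight nut.

Things in the scene. Friction and masses are not known exactly. Their poses are not given: they have to be found in the camera images.
- press: Grey painted steel C-frame press, screwed to the table. Origin: on the vertical spindle axis, at table level. The arm (56 mm wide, top at 106 mm) runs from the spindle to a post at x 93 to 138 mm in this frame; the base reaches x = 190 mm. On the arm's end sits the steel hex jam nut with a lever, above it the spindle with a crank; below, a round steel foot 52 mm across.
- jamnut (a joint): Jam nut angle, rad: 0 is hard home on its seat, grows anticlockwise seen from above (loosening), range 0 to 1.3. Takes 4 N along the arc at the peg while turning and stays where left; at 0 the resistance rises sharply. Free above 0.5, tight below 0.12. The spindle must not be turned while the nut is below 0.3: that tears the thread.
- jamnut_grip (a point): On the axis of the upright round black peg on the jam nut's lever, 170 mm above the table, the height to grip. Peg 14 mm across, from 127 to 183 mm high, 75 mm from the spindle axis; at joint 0 it stands at 150 degrees (anticlockwise from the press's x axis, seen from above). Turns with the nut.
- crank (a joint): Spindle and crank angle, rad, growing clockwise seen from above, range -0.1 to 3.1. Foot goes down 5 mm per rad. Thread friction: 6 N along the arc at the peg while turning, a third less at rest; stays where left. Foot meets the block 0.2 to 2.2 rad from the start (its free height is unknown, +-4.5 mm): foot force jumps to 20 N, then +100 N per rad; peg force +2 N at touch, then +9 N per rad.
- crank_grip (a point): On the axis of the upright round black peg at the end of the crank, 200 mm above the table, the height to grip. Peg 14 mm across, from 160 to 218 mm high, 55 mm from the spindle axis; at joint 0 it stands at 60 degrees (anticlockwise from the press's x axis). The crank arm is at 158 to 168 mm. Turns with the crank.
- block: Printing block of plywood faced with lino, 100 x 90 x 26 mm, lying loose on the table under the foot. Origin: centre of its underside.
- muller: Glass muller with a broad round base, 64 mm across, 122 mm tall, standing. Bystander.
- ink_jar: Clear jar with an orange cap, 64 mm across, 85 mm tall. Bystander.
- pigment_pot: Small blue pot with a clear cap, 42 mm across, 75 mm tall. Bystander.
Not all that is in view belongs to the job. Of the things like the block, leave any that is blue; of the rest the smaller one is meant.

How it is judged:
On the way, in this order (a step that is already met when the one before it is completed fails the run):
1. the jam nut is free (above 0.5 rad) while the foot does not yet press the block (value of joint jamnut above 0.5 rad and contact force between press and block below 5 N), for 0.1 s.
2. with the nut still free, the foot presses the block with 30 to 68 N (value of joint jamnut above 0.4 rad and contact force between press and block between 30 and 68 N), for 0.2 s.
At the end, for the whole second after the job is handed in: The jam nut is tight (joint below 0.12 rad), the foot presses the block with 27 to 72 N, and the block lies within 15 mm of where it was (value of joint jamnut below 0.12 rad and contact force between press and block between 27 and 72 N and distance of block from where it was at the start of the episode below 0.015 m); the robot touches nothing.
It fails at once if the foot crushes the block (over 100 N) (contact force between press and block above 100 N).
It fails at once if the muller, ink jar or pigment pot is moved by more than 30 mm (distance of any of muller, ink_jar, pigment_pot from where it was at the start of the episode above 0.03 m).
It fails at once if the spindle is turned (over 0.25 rad/s) while the jam nut is tight (below 0.3 rad): the thread tears (value of joint jamnut below 0.3 rad and (velocity of joint crank above 0.25 rad/s or velocity of joint crank below -0.25 rad/s)).
It also fails if it takes over 72 s, if anything falls off the work surface, if the arm or the gripper's body presses on something with over 40 N, if the wrist force passes 120 N, or if a joint passes its speed limit or range.

## Working session

There is one attempt and no reset: what is moved stays moved. The work goes in short steps, each a Python script; the robot and the scene stay as the last script left them, time stands still between calls to the robot, and variables do not carry over. Pictures are saved under pics/ and viewed, at most 10 in all, crops included, and the job is handed in when it is done.

```bash
mkdir -p pics
cat > h.py <<'E'
from rig import *
import numpy as np, cv2
from scipy.spatial.transform import Rotation as R
def pose_wc(name,obs=None):
    c=calibration(name)
    if 'extrinsics' in c: return np.linalg.inv(np.array(c['extrinsics'])),c
    T=np.eye(4);T[:3,:3]=R.from_rotvec(obs['ee_rot']).as_matrix();T[:3,3]=obs['eef_pos']
    return T@np.array(c['tool_from_camera']),c
def ray(name,px,obs=None):
    T,c=pose_wc(name,obs);K=np.array(c['intrinsics'],float)
    u=cv2.undistortPoints(np.array([[px]],float),K,np.array([c['k1'],0,0,0,0],float)).ravel()
    return T[:3,3],T[:3,:3]@np.array([u[0],-u[1],-1.])
def at_z(name,px,z,obs=None):
    o,d=ray(name,px,obs);return o+d*(z-o[2])/d[2]
def at_depth(name,px,dep,obs=None):
    o,d=ray(name,px,obs);return o+d*dep
E
python3 - <<'E'
from h import *
o=get_obs();print(o)
for n in ['scene','side','wrist']:
    p,d=snapshot(n);cv2.imwrite(f'pics/{n}0.png',p[...,::-1]);np.save(f'pics/{n}0.npy',d)
    T,c=pose_wc(n,o);print(n,T[:3,3].round(3),c['k1'])
    for t in ['press','jamnut_grip','crank_grip','block','muller','ink_jar','pigment_pot']:
        r=pinpoint(t,n);print(t,[(np.round(x['at'],1).tolist(),round(x['conf'],2)) for x in r[:4]])
    print('blockbox',[(x['box'],round(x['conf'],2)) for x in find_in('block',n)])
a=cv2.imread('pics/scene0.png');b=cv2.imread('pics/side0.png')
cv2.imwrite('pics/both.png',cv2.resize(np.vstack([a,b]),None,fx=.714,fy=.714))
E
```

```text
{'time': 0.0, 'joint_positions': array([-1.74093611e-01,  2.45762726e-01,  1.55901028e+00, -1.88585393e-05,
        1.33870332e+00, -1.74084442e-01]), 'qd': array([-1.30174166e-03,  3.73075258e-04, -6.25686924e-04,  1.27544218e-03,
        1.57818410e-04, -4.86547624e-05]), 'joint_torque': array([ 8.38778797e-04, -4.15839279e+01, -3.14599335e+01,  6.84806099e-02,
        3.33599187e-02, -1.41738678e-04]), 'eef_pos': array([6.49396865e-01, 1.10921306e-04, 2.04380216e-01]), 'ee_rot': array([-2.22036319e+00, -2.22035250e+00,  1.72097710e-03]), 'ft_force': array([-0.12191714, -0.49409047, -0.37456222]), 'wrist_torque': array([0.02529048, 0.03288475, 0.01360314]), 'gripper_force': 0.0, 'gripper_width': 0.9996579716330574}
scene [0.983 0.709 0.818] 0.007788836405977931
press [([256.1, 248.7], 0.71)]
jamnut_grip [([284.9, 201.1], 0.68), ([324.2, 370.9], 0.36)]
crank_grip [([248.6, 205.4], 0.49)]
block [([289.5, 294.2], 0.96), ([257.8, 248.4], 0.75), ([323.4, 241.5], 0.58), ([284.7, 198.4], 0.33)]
muller [([212.5, 198.7], 0.61)]
ink_jar [([384.4, 326.6], 0.92)]
pigment_pot [([260.6, 249.2], 
[... 301 characters left out ...]
322.9, 191.4], 0.86)]
block [([231.0, 267.0], 0.95), ([311.3, 260.9], 0.84), ([281.3, 210.8], 0.84)]
muller [([368.6, 357.4], 0.56)]
ink_jar [([215.5, 180.2], 0.72)]
pigment_pot [([271.3, 158.8], 0.67)]
blockbox [([253.5, 183.6, 60.8, 52.1], 0.96), ([284.5, 244.2, 47.3, 36.6], 0.82), ([208.8, 245.7, 44.8, 34.6], 0.66)]
wrist [0.649 0.07  0.383] -0.002864430397655505
press [([207.5, 240.0], 0.84)]
jamnut_grip [([73.2, 250.1], 0.7)]
crank_grip [([216.7, 292.7], 0.7)]
block [([205.3, 240.0], 0.97), ([208.5, 69.9], 0.93), ([38.4, 180.1], 0.67)]
muller []
ink_jar []
pigment_pot []
blockbox [([2.0, 128.3, 90.4, 113.0], 0.93), ([104.3, 0.7, 199.5, 160.1], 0.85), ([153.6, 196.1, 102.5, 55.4], 0.81)]
```

View pics/scene0.png

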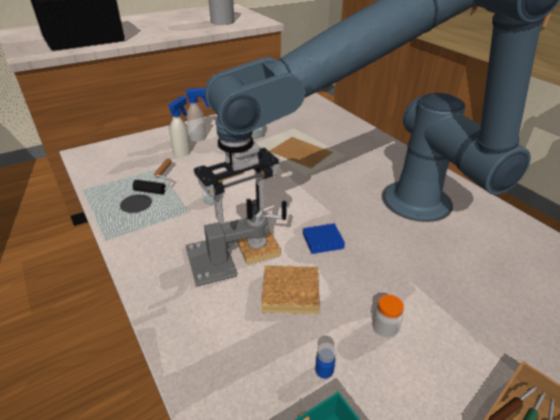

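View pics/side0.png

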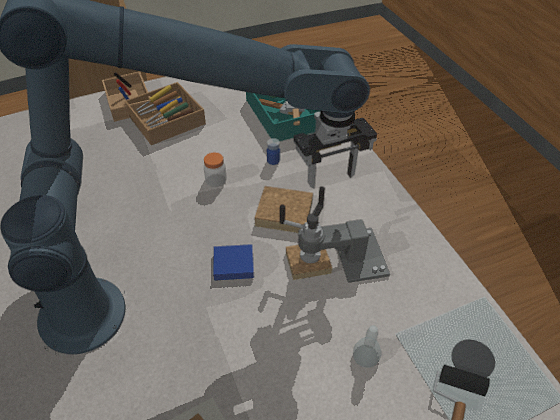

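The scene picture has three block-like things: small cork block under the foot (~257,248), a larger cork one (290,290), and a blue one (323,240). Leaving out the blue one, the smaller cork block under the foot is the one meant. Pegs in the side view are at about (282,214) and (321,195). I'll confirm in a crop and locate the press.

```bash
cat > m.py <<'E'
from h import *
o=get_obs()
S={'jam':('jamnut_grip',.170),'crank':('crank_grip',.200),'press':('press',0.),'block':('block',0.)}
px={'scene':{'press':(256,248.7),'jam':(284.9,201.1),'crank':(248.6,205.4)},'side':{'press':(305.8,261.5),'jam':(277.2,212.7),'crank':(322.9,191.4)},'wrist':{'press':(207.5,240),'jam':(73.2,250.1),'crank':(216.7,292.7)}}
for n in px:
    for k,p in px[n].items(): print(n,k,at_z(n,p,S[k][1],o).round(4))
print('others side', [at_z('side',p,0.0).round(3).tolist() for p in [(215,180),(271,160),(368,358),(285,210),(233,265)]], 'ink,pot,mul,cork,blue')
print('scene ink,pot',[at_z('scene',p,0.0).round(3).tolist() for p in [(387,328),(325,374),(212,198)]])
# point cloud of side+scene: press arm top at ~0.106
for n in ['side','scene','wrist']:
    d=np.load(f'pics/{n}0.npy');v,u=np.nonzero(d>0)
    T,c=pose_wc(n,o);K=np.array(c['intrinsics'],float)
    un=cv2.undistortPoints(np.stack([u,v],1).astype(float)[:,None],K,np.array([c['k1'],0,0,0,0.]))[:,0]
    P=(np.c_[un[:,0],-un[:,1],-np.ones(len(un))]*d[v,u][:,None])@T[:3,:3].T+T[:3,3]
    np.save(f'pics/{n}P.npy',np.c_[P,u,v])
    m=(P[:,2]>.1)&(P[:,2]<.112)&(abs(P[:,0]-.7)<.3)&(abs(P[:,1])<.25)
    q=P[m];print(n,'armtop',m.sum(),np.median(q,0).round(3) if m.sum() else '')
    if m.sum()>20: print(cv2.minAreaRect(q[:,:2].astype(np.float32)))
w=cv2.imread('pics/wrist0.png');s=cv2.imread('pics/side0.png')[150:300,190:400]
cv2.imwrite('pics/c1.png',np.vstack([cv2.resize(w,(440,330)),cv2.resize(s,(440,270),interpolation=cv2.INTER_CUBIC)[:270]]))
E
python3 m.py
```

```text
scene press [ 0.5703 -0.069   0.    ]
scene jam [ 0.5024 -0.0266  0.17  ]
scene crank [ 0.6104 -0.0238  0.2   ]
side press [ 0.57   -0.0586  0.    ]
side jam [ 0.5069 -0.019   0.17  ]
side crank [ 0.6223 -0.0224  0.2   ]
wrist press [ 0.57   -0.0631  0.    ]
wrist jam [ 0.5189 -0.0113  0.17  ]
wrist crank [ 0.6151 -0.0255  0.2   ]
others side [[0.447, 0.323, 0.0], [0.635, 0.343, 0.0], [0.585, -0.362, 0.0], [0.592, 0.13, 0.0], [0.393, 0.002, 0.0]] ink,pot,mul,cork,blue
scene ink,pot [[0.441, 0.331, 0.0], [0.637, 0.348, 0.0], [0.574, -0.36, 0.0]]
side armtop 820 [ 0.641 -0.089  0.108]
((0.6277413368225098, -0.07862076908349991), (0.06374752521514893, 0.16738896071910858), 78.09937286376953)
scene armtop 732 [ 0.646 -0.069  0.107]
((0.6240752339363098, -0.07161960005760193), (0.06268303841352463, 0.16874659061431885), 76.58051300048828)
wrist armtop 6503 [ 0.65  -0.073  0.106]
((0.6386553049087524, -0.07642433047294617), (0.059142593294382095, 0.14196154475212097), 77.04666900634766)
```

View pics/c1.png

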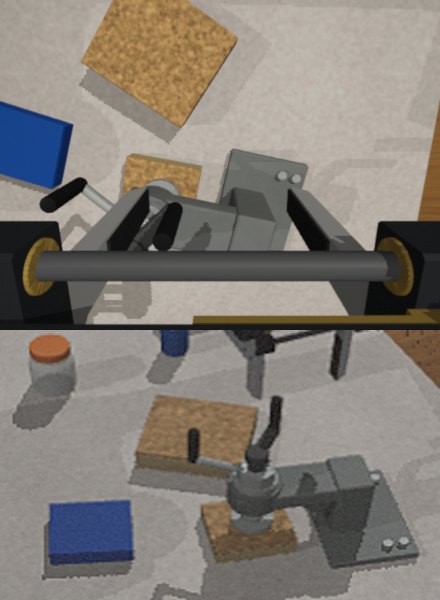

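The crop shows the small cork block under the foot. It is clearly smaller than the other cork block and isn't blue, so it's the one meant. The jam-nut peg is the left one at wrist crop (65,195), the crank peg is at (165,225). I'll refine the pegs from depth and move up at the same time.

```bash
cat > m2.py <<'E'
from h import *
from scipy.optimize import least_squares
c0=np.array([.570,-.062]);th=np.radians(-13)
def pt(c,th,r,a): return c+r*np.array([np.cos(th+a),np.sin(th+a)])
for n in ['scene','side','wrist']:
    A=np.load(f'pics/{n}P.npy');P=A[:,:3]
    im=cv2.imread(f'pics/{n}0.png');dark=im[A[:,4].astype(int),A[:,3].astype(int)].max(1)<70
    cam=pose_wc(n,get_obs())[0][:3,3]
    for nm,r,a,lo,hi in [('jam',.075,np.radians(150),.132,.180),('crank',.055,np.radians(60),.172,.215)]:
        g=pt(c0,th,r,a);m=dark&(P[:,2]>lo)&(P[:,2]<hi)&(np.hypot(*(P[:,:2]-g).T)<.025)
        if m.sum()<8: print(n,nm,m.sum());continue
        q=P[m,:2];v=(q-cam[:2]).mean(0);v/=np.linalg.norm(v)
        s=least_squares(lambda x:np.hypot(*(q-x).T)-.007,q.mean(0)+.006*v,loss='soft_l1',f_scale=.002).x
        print(n,nm,m.sum(),s.round(4),'mean+',(q.mean(0)+.0055*v).round(4),'pred',g.round(4))
E
python3 m2.py
python3 - <<'E'
from h import *
o=get_obs();p=o['eef_pos']
move_linear([p[0],p[1],.30],feed=.2)
# tool-down rotations: tool y along world angle a
def down(a): return R.from_matrix(np.c_[[np.sin(a),-np.cos(a),0],[np.cos(a),np.sin(a),0],[0,0,-1]]).as_rotvec()
print(down(0),get_obs()['ee_rot'])
c=np.array([.570,-.062]);
for k in range(-200,400,20):
    a=np.radians(k);q=ik([.57,-.06,.2],down(a));print(k,None if q is None else np.round(q,2))
E
```

```text
scene jam 58 [ 0.515  -0.0126] mean+ [ 0.5155 -0.0121] pred [ 0.5151 -0.0109]
scene crank 70 [ 0.6098 -0.0249] mean+ [ 0.6086 -0.0233] pred [ 0.6075 -0.0218]
side jam 66 [ 0.5213 -0.0151] mean+ [ 0.5208 -0.0152] pred [ 0.5151 -0.0109]
side crank 66 [ 0.6161 -0.0276] mean+ [ 0.6149 -0.0277] pred [ 0.6075 -0.0218]
wrist jam 830 [ 0.5171 -0.014 ] mean+ [ 0.5173 -0.0137] pred [ 0.5151 -0.0109]
wrist crank 893 [ 0.6121 -0.0256] mean+ [ 0.6112 -0.024 ] pred [ 0.6075 -0.0218]Traceback (most recent call last):
  File "<stdin>", line 6, in <module>
  File "<stdin>", line 5, in down
  File "scipy/spatial/transform/_rotation.pyx", line 1143, in scipy.spatial.transform._rotation.Rotation.from_matrix
ValueError: Non-positive determinant (left-handed or null coordinate frame) in rotation matrix 0: [[ 0.  1.  0.]
 [-1.  0.  0.]
 [ 0.  0. -1.]].
```

```bash
cat >> h.py <<'E'
C=np.array([.5735,-.0655]);TH=np.radians(-13)
PZ=.019
def down(a): return R.from_matrix(np.c_[[-np.sin(a),np.cos(a),0],[np.cos(a),np.sin(a),0],[0,0,-1]]).as_rotvec()
def pt(r,ang): return C+r*np.array([np.cos(ang),np.sin(ang)])
def ft(ang):
    "radial, tangential(ccw), z force on tool"
    f=get_obs()['ft_force'];return np.round([f[0]*np.cos(ang)+f[1]*np.sin(ang),-f[0]*np.sin(ang)+f[1]*np.cos(ang),f[2]],2)
E
python3 - <<'E'
from h import *
o=get_obs();print(o['time'],o['eef_pos'])
print(down(np.radians(0)),o['ee_rot'])
for k in range(-200,400,20):
    a=np.radians(k)
    try:q=ik([.57,-.06,.2],down(a))
    except Exception as e:q=None
    print(k,None if q is None else np.round(q,2))
E
```

```text
1.975 [6.49591099e-01 2.31523582e-05 2.98896978e-01]
[2.22144147 2.22144147 0.        ] [-2.22069670e+00 -2.22057769e+00  1.35255436e-03]
-200 None
-180 None
-160 [-0.3   0.07  1.76 -0.    1.31  2.49]
-140 [-0.3   0.07  1.76 -0.    1.31  2.14]
-120 [-0.3   0.07  1.76 -0.    1.31  1.79]
-100 [-0.3   0.07  1.76 -0.    1.31  1.44]
-80 [-0.3   0.07  1.76 -0.    1.31  1.09]
-60 [-0.3   0.07  1.76 -0.    1.31  0.74]
-40 [-0.3   0.07  1.76 -0.    1.31  0.4 ]
-20 [-0.3   0.07  1.76 -0.    1.31  0.05]
0 [-0.3   0.07  1.76 -0.    1.31 -0.3 ]
20 [-0.3   0.07  1.76 -0.    1.31 -0.65]
40 [-0.3   0.07  1.76 -0.    1.31 -1.  ]
60 [-0.3   0.07  1.76  0.    1.31 -1.35]
80 [-0.3   0.07  1.76  0.    1.31 -1.7 ]
100 [-0.3   0.07  1.76 -0.    1.31 -2.05]
120 [-0.3   0.07  1.76 -0.    1.31 -2.4 ]
140 None
160 None
180 None
200 [-0.3   0.07  1.76 -0.    1.31  2.49]
220 [-0.3   0.07  1.76 -0.    1.31  2.14]
240 [-0.3   0.07  1.76 -0.    1.31  1.79]
260 [-0.3   0.07  1.76 -0.    1.31  1.44]
280 [-0.3   0.07  1.76 -0.    1.31  1.09]
300 [-0.3   0.07  1.76 -0.    1.31  0.74]
320 [-0.3   0.07  1.76 -0.    1.31  0.4 ]
340 [-0.3   0.07  1.76 -0.    1.31  0.05]
360 [-0.3   0.07  1.76  0.    1.31 -0.3 ]
380 [-0.3   0.07  1.76 -0.    1.31 -0.65]
```

Run:
```python
from h import *
a0=TH+np.radians(150);p=np.array([.5176,-.0139]);yaw=a0+np.pi/2-np.pi
gripper_to(.6,15)
reach([*p,.30],down(yaw))
move_linear([*p,.151],down(yaw),feed=.15)
print('before',ft(a0),get_obs()['eef_pos'].round(4))
gripper_to(0,10)
o=get_obs();print(o['time'],'width',o['gripper_width'],o['gripper_force'],ft(a0),o['eef_pos'].round(4),ft(a0),o['wrist_torque'].round(2))
pic,_=snapshot('side');cv2.imwrite('pics/s2.png',cv2.resize(pic[130:300,200:420,::-1],(770,595)))
```

```text
before [-0.66 -0.27  0.75] [ 0.5184 -0.0141  0.152 ]
5.4583 width 0.1450602879992527 10.000044107437134 [ 0.76 -1.36 -0.12] [ 0.5177 -0.0137  0.1511] [ 0.76 -1.36 -0.12] [ 0.24 -0.19 -0.02]
```

View pics/s2.png

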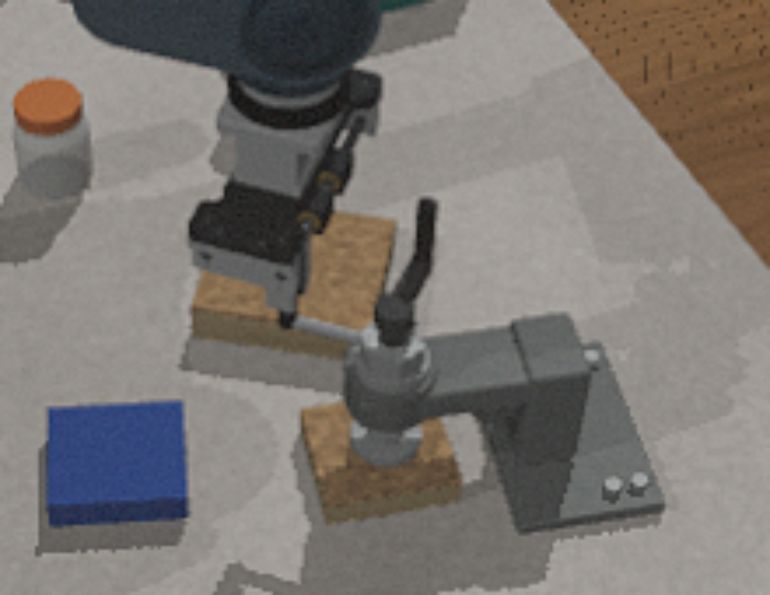

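The fingers have closed on the jam-nut peg at crop (285,310), and the width matches 14 mm. The crank, foot and block are clear. Loosening now, with force logging.

```bash
cat >> h.py <<'E'
def arc(r,ang0,dang,z,yaw0,n,feed,log=None,clip=None):
    for i in range(1,n+1):
        a=ang0+dang*i/n;y=yaw0+dang*i/n
        if clip is not None: y=max(y,clip)
        move_linear([*pt(r,a),z],down(y),feed=feed)
        if log: 
            o=get_obs();e=o['eef_pos'][:2]-C
            print(round(o['time'],2),round(np.degrees(a),1),'act',round(np.degrees(np.arctan2(e[1],e[0])),2),round(np.hypot(*e),4),ft(a),round(o['gripper_width'],3))
E
python3 - <<'E'
from h import *
a0=TH+np.radians(150)
arc(.075,a0,.75,.151,a0-np.pi/2,8,.04,log=1)
E
```

```text
5.83 142.4 act 142.27 0.0759 [ 4.47 -1.46  3.33] 0.149
6.15 147.7 act 147.66 0.0757 [ 5.12 -1.88  3.65] 0.147
6.47 153.1 act 153.06 0.0756 [ 5.65 -1.56  3.86] 0.145
6.8 158.5 act 158.5 0.0754 [ 4.33 -1.61  3.65] 0.148
7.12 163.9 act 163.93 0.0752 [ 4.8  -1.49  4.76] 0.152
7.45 169.2 act 169.34 0.0751 [ 4.73 -2.03  2.97] 0.147
7.78 174.6 act 174.74 0.0749 [ 3.59 -1.38  3.12] 0.144
8.1 180.0 act -179.89 0.0748 [ 1.53 -1.58  1.38] 0.148
```

```bash
sed -i 's/^C=np.*;TH/C=np.array([.5737,-.0643]);TH/' h.py
cat >> h.py <<'E'
def crank(phi0,phi1,step=.06,feed=.03):
    A0=TH+np.radians(60);n=int(round((phi1-phi0)/step))
    for i in range(1,n+1):
        ph=phi0+(phi1-phi0)*i/n;a=A0-ph
        move_linear([*pt(.055,a),.181],down(max(A0-np.pi/2-ph,np.radians(-166))),feed=feed)
        F=ft(a);wait(.05);G=np.mean([ft(a)]+[(wait(.01),ft(a))[1] for _ in range(4)],0).round(2)
        o=get_obs();e=o['eef_pos'][:2]-C
        act=A0-np.arctan2(e[1],e[0])
        act=(act+np.pi)%(2*np.pi)-np.pi
        print(round(o['time'],2),'cmd',round(ph,3),'act',round(act,3),round(np.hypot(*e),4),F,G,'tau',o['joint_torque'][[0]].round(2),round(o['gripper_width'],3))
E
python3 - <<'E'
from h import *
o=get_obs();p=o['eef_pos']
gripper_to(.5)
move_linear([p[0],p[1],.30],feed=.25)
A0=TH+np.radians(60);g=[.612,-.025]
reach([*g,.30],down(A0-np.pi/2))
move_linear([*g,.181],down(A0-np.pi/2),feed=.2)
gripper_to(0,30)
o=get_obs();print(o['time'],o['gripper_width'],ft(A0),o['eef_pos'].round(4))
crank(0,.18)
pic,_=snapshot('side');cv2.imwrite('pics/s3.png',cv2.resize(pic[130:300,200:420,::-1],(770,595)))
E
```

```text
13.0 0.14098029221792208 [ 0.54 -3.24  0.39] [ 0.6127 -0.0254  0.1814]
13.33 cmd 0.06 act 0.062 0.055 [-0.91 -0.2   3.13] [-0.9  -0.61  3.71] tau [0.14] 0.142
13.68 cmd 0.12 act 0.124 0.055 [-1.49 -0.71  5.09] [-1.17 -0.01  4.66] tau [0.53] 0.145
14.02 cmd 0.18 act 0.185 0.055 [-1.87 -0.62  5.08] [-1.45 -0.8   5.3 ] tau [0.72] 0.146
```

View pics/s3.png

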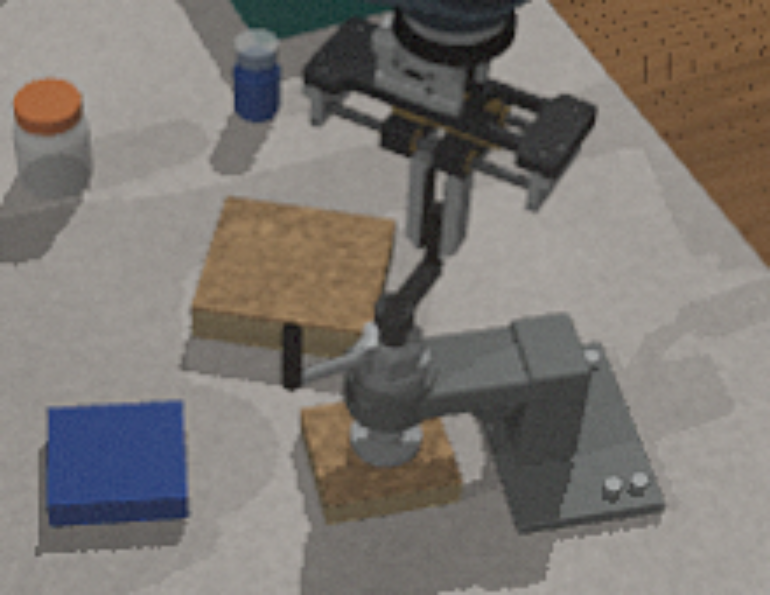

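The nut lever has swung round (peg now at crop 292,355) and the crank peg is held at (432,220). Forces at rest carry little signal, so I'll test whether the state can be sampled while the arm moves.

```bash
cat >> h.py <<'E'
import threading,time
def sampled(fn,*a,**k):
    "run a motion while sampling the state"
    S=[];stop=threading.Event()
    def loop():
        while not stop.is_set():
            o=get_obs()
            if not S or o['time']>S[-1]['time']: S.append(o)
            time.sleep(.0005)
    t=threading.Thread(target=loop);t.start()
    try: fn(*a,**k)
    finally: stop.set();t.join()
    return S
E
timeout 100 python3 - <<'E'
from h import *
t0=time.time();S=sampled(wait,.1);print(len(S),[round(o['time'],3) for o in S][:12],time.time()-t0)
E
```

```text
2 [14.067, 14.167] 0.07308506965637207
```

```bash
cat >> h.py <<'E'
A0=TH+np.radians(60)
def goto(ph,feed=.03):
    a=A0-ph
    move_linear([*pt(.055,a),.181],down(max(A0-np.pi/2-ph,np.radians(-166))),feed=feed)
def st(ph):
    o=get_obs();e=o['eef_pos'][:2]-C
    act=(A0-np.arctan2(e[1],e[0])+np.pi)%(2*np.pi)-np.pi
    return [round(o['time'],3),round(ph,4),round(act,4),*ft(A0-ph),round(float(o['wrist_torque'][2]),2),round(o['gripper_width'],3)]
E
python3 - <<'E'
from h import *
ph=.18;print(st(ph))
for i in range(6):
    ph+=.005;goto(ph);print(st(ph))
wait(.1);print(st(ph))
E
```

```text
[14.167, 0.18, np.float64(0.1841), np.float64(-1.39), np.float64(-0.28), np.float64(5.28), 0.21, 0.14]
[14.417, 0.185, np.float64(0.1842), np.float64(-2.23), np.float64(0.08), np.float64(4.95), 0.25, 0.144]
[14.667, 0.19, np.float64(0.187), np.float64(-1.88), np.float64(1.88), np.float64(5.64), 0.18, 0.143]
[14.917, 0.195, np.float64(0.1915), np.float64(-2.23), np.float64(1.66), np.float64(5.44), 0.21, 0.144]
[15.167, 0.2, np.float64(0.1959), np.float64(-2.13), np.float64(2.13), np.float64(6.44), 0.19, 0.143]
[15.417, 0.205, np.float64(0.2013), np.float64(-1.93), np.float64(1.23), np.float64(4.95), 0.23, 0.142]
[15.667, 0.21, np.float64(0.2057), np.float64(-0.96), np.float64(1.06), np.float64(5.31), 0.24, 0.141]
[15.767, 0.21, np.float64(0.2059), np.float64(-3.0), np.float64(0.65), np.float64(5.7), 0.22, 0.147]
```

```bash
cat >> h.py <<'E'
def probe(ph,feed=.05,waits=(.05,.1)):
    goto(ph,feed);o=get_obs();w=[round(o['gripper_width'],3)]
    for t in waits: wait(t);w.append(round(get_obs()['gripper_width'],3))
    o=get_obs();print(round(o['time'],2),round(ph,3),'w',w,'gf',round(float(o['gripper_force']),2),[float(x) for x in ft(A0-ph)],'tau',o['joint_torque'].round(2)[[0,4,5]],flush=True)
    return w
E
python3 - <<'E'
from h import *
gripper_to(0,3);print(st(.21))
probe(.27);probe(.33);probe(.39,.1)
E
```

```text
[15.983, 0.21, np.float64(0.2058), np.float64(-1.07), np.float64(1.14), np.float64(3.99), 0.02, 0.151]
16.38 0.27 w [0.148, 0.147, 0.147] gf 3.0 [0.27, 5.48, 4.35] tau [-2.67 -0.94 -0.01]
16.78 0.33 w [0.146, 0.147, 0.147] gf 3.0 [0.68, 5.31, 3.18] tau [-2.89 -0.8  -0.01]
17.18 0.39 w [0.149, 0.148, 0.144] gf 3.0 [0.43, 5.05, 3.35] tau [-3.04 -0.7  -0.01]
```

Run:
```python
from h import *
o=get_obs()
a,_=snapshot('side');b,_=snapshot('wrist')
cv2.imwrite('pics/s4.png',np.vstack([cv2.resize(a[150:240,250:370,::-1],(400,300),interpolation=cv2.INTER_CUBIC),cv2.resize(b[...,::-1],(400,300))]))
```

```text
(no output)
```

View pics/s4.png

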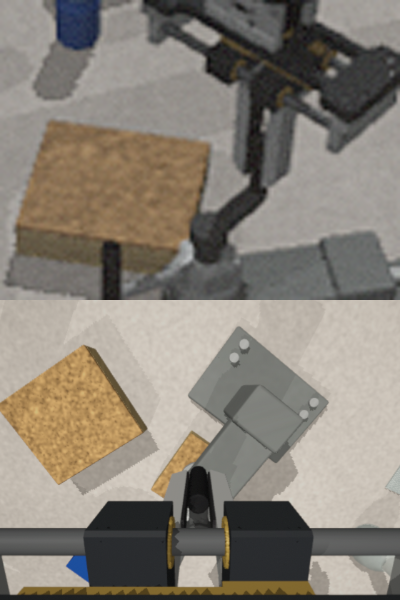

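The peg sits centred between the fingers in both views and follows the grip, and the block still lies under the foot. With a light grip the tangential force at rest is steady (~5 N), so it can serve as a gauge.

Run:
```python
from h import *
probe(.43,waits=(.1,))
gripper_to(0,5);probe(.47,waits=(.1,));probe(.51,waits=(.1,))
```

```text
17.63 0.43 w [0.147, 0.148] gf 3.0 [1.35, 5.53, 1.95] tau [-3.06 -0.64 -0.01]
18.2 0.47 w [0.149, 0.142] gf 5.0 [0.26, 4.63, 2.09] tau [-3.08 -0.6  -0.03]
18.55 0.51 w [0.146, 0.145] gf 5.0 [1.16, 4.83, 2.45] tau [-3.11 -0.53 -0.03]
```

```bash
cat >> h.py <<'E'
def gauge(ph,feed=.05,n=12):
    goto(ph,feed);f=[];m=[];w=[];t=[]
    for _ in range(n):
        wait(.008);o=get_obs();f.append(ft(A0-ph));m.append(o['wrist_torque'][2]);w.append(o['gripper_width']);t.append(o['joint_torque'][0])
    f=np.mean(f,0);a=A0-ph;p=o['eef_pos'];lev=lambda d:p[0]*d[1]-p[1]*d[0]
    ts=-np.mean(t);ur=[np.cos(a),np.sin(a)];ut=[-np.sin(a),np.cos(a)]
    Fj=(ts-f[0]*lev(ur))/lev(ut)
    print(round(o['time'],2),'ph',round(ph,3),'rad %.2f tan %.2f z %.2f'%tuple(f),'Fj %.2f lev %.2f mz %.3f w %.3f'%(Fj,lev(ut),np.mean(m),np.mean(w)),flush=True)
    return f[1],Fj
E
python3 - <<'E'
from h import *
gripper_to(0,3)
ph=.51;base=[]
while ph<1.2:
    ph+=.07;f,_=gauge(ph);base.append(f)
    if len(base)>3 and f>np.median(base[:-1])+.8: print('rise');break
E
```

```text
19.12 ph 0.58 rad 0.78 tan 4.81 z 1.72 Fj 4.95 lev 0.60 mz 0.001 w 0.148
19.47 ph 0.65 rad 0.97 tan 4.46 z 0.93 Fj 4.85 lev 0.61 mz -0.024 w 0.148
19.82 ph 0.72 rad 0.89 tan 4.86 z 0.24 Fj 4.83 lev 0.62 mz -0.006 w 0.147
20.17 ph 0.79 rad 0.80 tan 4.87 z -0.63 Fj 4.74 lev 0.63 mz -0.011 w 0.148
20.52 ph 0.86 rad 0.81 tan 4.71 z -1.53 Fj 4.59 lev 0.63 mz -0.001 w 0.148
20.87 ph 0.93 rad 0.51 tan 4.42 z -2.45 Fj 4.46 lev 0.63 mz -0.011 w 0.149
21.22 ph 1.0 rad 0.09 tan 4.41 z -3.29 Fj 4.28 lev 0.63 mz -0.018 w 0.148
21.57 ph 1.07 rad -1.70 tan 6.07 z -2.57 Fj 6.19 lev 0.63 mz 0.014 w 0.208
rise
```

Touch shows sharply between 1.00 and 1.07 rad: the light grip stalls at its 6 N limit and the fingers spread, so the peg lags by about 2.8 mm. That puts touch at about 1.01 rad. I'll grip more firmly and go about 0.26 rad beyond.

Run:
```python
from h import *
gripper_to(0,12);print(st(1.07))
for ph in (1.12,1.17,1.22,1.27): gauge(ph)
print(st(1.27))
```

```text
[21.783, 1.07, np.float64(1.0539), np.float64(-0.04), np.float64(7.34), np.float64(-3.2), -0.01, 0.146]
22.13 ph 1.12 rad -0.77 tan 6.71 z -3.39 Fj 6.74 lev 0.62 mz -0.041 w 0.146
22.48 ph 1.17 rad -1.14 tan 6.85 z -3.46 Fj 6.92 lev 0.62 mz -0.028 w 0.146
22.83 ph 1.22 rad -0.97 tan 7.14 z -3.52 Fj 7.26 lev 0.61 mz -0.023 w 0.146
23.18 ph 1.27 rad -1.54 tan 7.54 z -3.53 Fj 7.41 lev 0.60 mz -0.017 w 0.146
[23.183, 1.27, np.float64(1.2522), np.float64(-2.01), np.float64(7.61), np.float64(-4.25), -0.03, 0.145]
```

Rest force ratio (7.5 against 4.4 N free) and travel both give about 0.25 rad past touch, roughly 45 N on the foot. Next: release, return to the nut, and tighten.

Run:
```python
from h import *
goto(1.262);wait(.15)
gripper_to(.4);p=get_obs()['eef_pos']
move_linear([p[0],p[1],.31],feed=.2)
a0=TH+np.radians(150);a=a0+.75;yaw=a0-np.pi/2+.75
g=np.array([.4987,-.0652])
gripper_to(.5)
reach([*g,.30],down(yaw))
pic,_=snapshot('side');cv2.imwrite('pics/s5.png',cv2.resize(pic[130:300,200:420,::-1],(770,595)))
move_linear([*g,.151],down(yaw),feed=.2)
gripper_to(0,10)
o=get_obs();print(o['time'],o['gripper_width'],o['eef_pos'].round(4),ft(a))
```

```text
29.9333 0.1455659520867052 [ 0.4988 -0.0654  0.1513] [0.76 0.58 1.01]
```

View pics/s5.png

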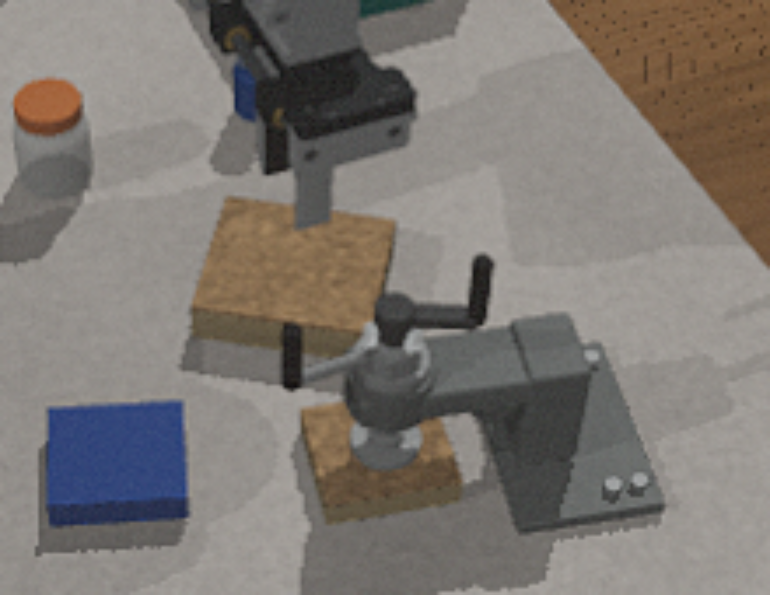

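The crank peg has swung to crop (482,290), the foot is down on the block at (385,440), and the block hasn't moved. The nut peg is gripped. Tightening now.

Run:
```python
from h import *
a0=TH+np.radians(150);gripper_to(0,14)
arc(.075,a0+.75,-.68,.151,a0-np.pi/2+.75,8,.04,log=1)
j=.07
while j>-.06:
    j-=.02;arc(.075,a0+j+.02,-.02,.151,a0-np.pi/2+j+.02,1,.03,log=1)
    if ft(a0)[1]>14: print('home');break
```

```text
30.48 175.1 act 175.27 0.0749 [1.35 2.33 3.83] 0.145
30.79 170.2 act 170.31 0.075 [2.36 2.71 5.17] 0.146
31.1 165.4 act 165.35 0.075 [2.1  2.44 5.43] 0.145
31.41 160.5 act 160.48 0.0751 [2.15 2.67 6.19] 0.147
31.72 155.6 act 155.57 0.0751 [3.46 2.86 5.8 ] 0.145
32.02 150.8 act 150.69 0.0751 [2.55 2.13 5.67] 0.145
32.33 145.9 act 145.8 0.0752 [2.41 1.96 5.21] 0.144
32.64 141.0 act 140.91 0.0752 [1.43 1.32 5.38] 0.146
32.89 139.9 act 140.02 0.0752 [1.99 4.35 5.38] 0.143
33.14 138.7 act 138.94 0.0753 [2.   4.2  6.13] 0.151
33.39 137.6 act 137.81 0.0752 [1.08 4.31 6.36] 0.144
33.64 136.4 act 137.42 0.0753 [2.23 8.07 7.39] 0.147
33.89 135.3 act 137.36 0.0752 [ 1.97 13.44 10.38] 0.149
34.14 134.1 act 137.28 0.0751 [ 1.66 20.04 10.7 ] 0.147
home
```

The nut is home: it stops hard at 137.3° and the force rises to 20 N. I'll unload, let go, back off and check.

Run:
```python
from h import *
a0=TH+np.radians(150)
move_linear([*pt(.075,np.radians(136.8)),.151],down(a0-np.pi/2),feed=.03);print(ft(a0))
gripper_to(.5);p=get_obs()['eef_pos']
move_linear([p[0],p[1],.33],feed=.2)
reach([.50,.12,.36],down(0));wait(.3)
o=get_obs();print(o['time'],o['eef_pos'],o['ft_force'])
pic,_=snapshot('side');cv2.imwrite('pics/s6.png',cv2.resize(pic[130:300,200:420,::-1],(770,595)))
print(pinpoint('jamnut_grip','side')[:2])
```

```text
[0.42 6.05 5.18]
37.45 [0.50007634 0.11961254 0.35984028] [ 0.41170755 -0.00656503 -0.15022948]
[{'at': [278.7, 212.4], 'conf': 0.83}, {'at': [308.3, 260.3], 'conf': 0.6}]
```

View pics/s6.png

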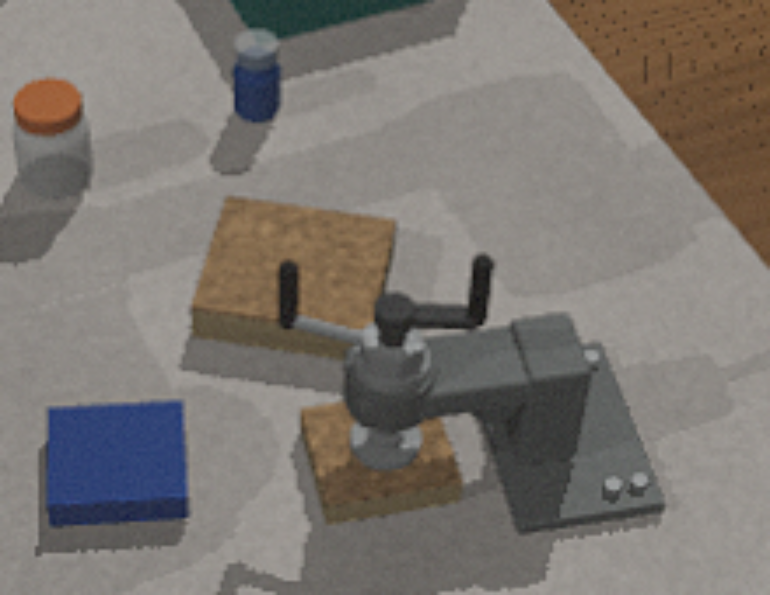

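The nut lever is back at its home position (peg at crop 288,290), the crank peg is unchanged at (482,290), and the block hasn't moved. The gripper is clear of everything, so I'm handing in.

```bash
python3 -c "
from rig import *
print(job_done())"
```

```text
the job is handed in; nothing more can be done
None
```

The job is handed in, with no verdict returned: I freed the nut, cranked about 0.25 rad past touch (roughly 45 N on the foot, estimated from peg force and travel), and tightened the nut home. The gripper is clear, the block looks unmoved, and the jars and muller were left alone.

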